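Make up the seedling carrier and push it round the bend to the scanner

TASK

Stand every pot in which nothing has come up, on the round blue carrier and on the bench, upright in the red tray, and make the carrier up in the straight loading lane to a set of three pots with seedlings, one upright in each of its places. Then, with the yellow gate swung open, slide the loaded carrier between the guide rails round the bend, never lifting it off the track, until it is fully home against the stop in front of the scanner, and swing the gate fully shut behind it. Leave the jar and the saucer where they stand.

Things in the scene. Friction and masses are not known exactly. Their poses are not given: they have to be found in the camera images.
- track: fixed guide track: slippery white floor 8 mm thick, steel rails 30 mm above it (tops 38 mm above the bench), faces 166 mm apart. Origin on the bench under the bend's centre, z up. In its axes the lane's centre line runs at x = -125 mm from the end wall (y = 190 mm) to y = 0, then a quarter circle of radius 125 mm about the origin to (0, -125 mm), then along +x to the stop (face at x = 103 mm)
- track_home (a point): point on the track's floor under the carrier's centre when it stands home against the stop: x = 25, y = -125 mm in the track's frame, same axes (the carrier arrives along +x). Behind the stop stands the white scanner box, 130 mm high, x = 140 to 260, y = -240 to -10 mm in the track's frame
- carrier: round blue carrier, a disc 156 mm across that slides between the rails with 5 mm play each side, at any yaw; about 450 g. Origin under its centre, z up. Inner floor 10 mm above the underside; a rim and three radial ribs, 34 mm above the underside, part it into three open wedge-shaped places; an upright post 18 mm thick at its centre reaches 112 mm above the underside
- carrier_post (a point): point on the axis of the carrier's post, 97 mm above its underside (105 mm above the bench), where it can be held or pushed over the pots: pot collars reach 70 mm above the carrier's underside; the leaves reach about as high as the post and give way
- place0 (a point): middle of the carrier's wedge-shaped place number 0, 45 mm from the carrier's axis, at the height of the middle of a pot standing there (40 mm above the carrier's underside)
- place1 (a point): middle of the carrier's wedge-shaped place number 1, 45 mm from the carrier's axis, at the height of the middle of a pot standing there (40 mm above the carrier's underside)
- place2 (a point): middle of the carrier's wedge-shaped place number 2, 45 mm from the carrier's axis, at the height of the middle of a pot standing there (40 mm above the carrier's underside)
- gate (a joint): yellow swing gate: bar 158 mm long, 48 to 64 mm above the bench, on an upright pin outside the rails at (-76, -232) mm in the track's frame. 0 = shut (bar along the track's +y, across the lane close behind the docked carrier), 1.57 = fully open (bar along the track's -x, clear of the lane). Opens counter-clockwise from above; friction (0.12 N m) holds it where it is left
- gate_knob (a point): middle of the part to grip on the gate's black upright knob: a peg 18 mm thick, from 64 to 120 mm above the bench, 120 mm from the pin; this point is 100 mm above the bench
- sprout0_mid (a point): round black plastic nursery pot 60 mm high with a 54 mm wide, 16 mm deep upright collar at its top, tapering to a 44 mm foot, about 120 g; a green seedling (leaves up to 40 mm above the rim) has come up in it. Point in the middle, 30 mm above the foot; z up. Starts on the bench.
- sprout1_mid (a point): round black plastic nursery pot 60 mm high with a 54 mm wide, 16 mm deep upright collar at its top, tapering to a 44 mm foot, about 120 g; a green seedling (leaves up to 40 mm above the rim) has come up in it. Point in the middle, 30 mm above the foot; z up. Starts on the bench.
- sprout2_mid (a point): round black plastic nursery pot 60 mm high with a 54 mm wide, 16 mm deep upright collar at its top, tapering to a 44 mm foot, about 120 g; a green seedling (leaves up to 40 mm above the rim) has come up in it. Point in the middle, 30 mm above the foot; z up. Starts on the bench.
- sprout3_mid (a point): round black plastic nursery pot 60 mm high with a 54 mm wide, 16 mm deep upright collar at its top, tapering to a 44 mm foot, about 120 g; a green seedling (leaves up to 40 mm above the rim) has come up in it. Point in the middle, 30 mm above the foot; z up. Starts on the bench.
- sprout4_mid (a point): round black plastic nursery pot 60 mm high with a 54 mm wide, 16 mm deep upright collar at its top, tapering to a 44 mm foot, about 120 g; a green seedling (leaves up to 40 mm above the rim) has come up in it. Point in the middle, 30 mm above the foot; z up. May be absent; if present it starts on the carrier.
- bare0_mid (a point): round black plastic nursery pot 60 mm high with a 54 mm wide, 16 mm deep upright collar at its top, tapering to a 44 mm foot, about 120 g; only brown soil on top: nothing has come up. Point in the middle, 30 mm above the foot; z up. May be absent; if present it starts on the carrier.
- bare1_mid (a point): round black plastic nursery pot 60 mm high with a 54 mm wide, 16 mm deep upright collar at its top, tapering to a 44 mm foot, about 120 g; only brown soil on top: nothing has come up. Point in the middle, 30 mm above the foot; z up. May be absent; if present it starts on the carrier.
- bare2_mid (a point): round black plastic nursery pot 60 mm high with a 54 mm wide, 16 mm deep upright collar at its top, tapering to a 44 mm foot, about 120 g; only brown soil on top: nothing has come up. Point in the middle, 30 mm above the foot; z up. Starts on the bench.
- reject_tray: fixed shallow red tray 225 mm (its x) by 110 mm (its y), 28 mm high, walls and floor 4 mm. Origin at the centre of its underside
- saucer: bystander: terracotta saucer 120 mm wide, 20 mm high, on the bench; origin under its centre
- jar: bystander: glass jar 64 mm wide, 85 mm high; origin under its centre

How it is judged:
By the outcome, as a careful person would: the job done as asked, in the order asked, and still so for the second after the job is handed in, with the robot touching nothing.
Of bare0, bare1, sprout4 only 2 to 3 are there at a start; the rules pass over those that are not, and their reading is None.
At some moment in a run one of sprout0, sprout1, sprout2, sprout3 may be knocked a few centimetres aside while the robot is not near it.
It also fails if it takes over 210 s, if anything falls off the work surface, if the arm or the gripper's body presses on something with over 40 N, if the wrist force passes 120 N, or if a joint passes its speed limit or range.

ROBOT

A 7-joint arm with a two-finger parallel gripper is mounted at the origin on the work surface. World frame = base frame: x ahead of the robot, y to its left, z up, the work surface at z = 0. Lengths are in mm, angles in rad, forces in N, time in s.
With the tool pointing down it reaches from about 400 to 875 mm from the base axis. Payload 4.4 kg.
Tool frame: the origin (TCP) lies at the very end of the fingers, on their centre line; the grasp point (between the pads) lies 19 mm behind it; z points along the fingers, y is the line along which they close (so a half turn about z gives the same grasp; the last joint's range is limited). The gripper opens to 85 mm and grips with 20 to 120 N. Pads are 22 mm wide; open, the fingers measure 114 mm over their backs; the gripper's body (76 mm by 85 mm) begins 54 mm behind the grasp point. The pads swing forward as they close: fully open they stand 13 mm farther back than shut.
Start: joints at [-1.368, 0.628, 0.038, 1.517, -0.027, 0.996, -0.02], TCP at [172.599, 626.68, 231.313] pointing down, gripper open.
Joint ranges: [-3.06, 3.06], [-0.37, 2.12], [-1.25, 1.32], [0.18, 2.47], [-1.1, 4.24], [0.23, 1.98], [-2.94, 2.94]. Speed limits (rad/s): [2.57, 2.57, 3.14, 3.14, 3.14, 3.14, 3.14].

INTERFACE

Orientations are given as [roll, pitch, yaw] about the fixed x, y, z axes, in that order (R = Rz(yaw) Ry(pitch) Rx(roll)).
In Python, from cell import sensors, get_image, camera_params, order gives the robot as it stands.
- The arm moves only by the shell command python3 -m inch 'ROWS' [OPENING]. ROWS is JSON, a list that holds one entry, the list of rows, each a list of 4 numbers: the shift along the tool's x, y, z in cm, then the turn about the tool's z in degrees. A call has 1 to 8 rows; each row is the pose to reach, as a shift and turn from the pose commanded when the call began, along the tool's axes at that moment; what a row does not reach only later rows make up. A row lasts 1/12 s, in which the tool goes at most 41.7 mm and 7.16 degrees, less where a joint would pass 70% of its speed; a pose out of reach is approached as far as the arm can. A call with a gripper value outside its range is refused whole. OPENING is the finger opening in cm, from 0 to 8.54, set as the call begins (- or left out, the last holds). The fingers move at their own pace and stop on an object; the grip force is fixed at half the most. Time passes only in rows, so rows that repeat a pose let the fingers close. It gives the time, the measured TCP pose, the force, the opening and the grip force at its end, in the units of the state.
- sensors.read_state(): the state, without advancing time (a new reading comes with each control period).
- get_image(name): name is "side" or "top"; returns the picture (420x560x3 uint8, blue, green, red); there is no depth.
- camera_params(name): a dict with "mtx" (3x3 intrinsics, pixels), "D" ([k1, k2, p1, p2, k3] as OpenCV has them; the pictures are not rectified), "rvec" (rotation vector, rad) and "tvec" (3), from world to camera coordinates, as OpenCV has them. Camera axes: x right, y down, z forward; pixel columns grow to the right and rows downward; lengths in mm; the calibration is good to about 2 mm. A picture is of the moment at which its call begins. camera_params takes no time and is no camera call.
- order.finish_job(): hands the job in; it is judged then, once.
The state is a dict: "clock": time; "qpos": joint angles; "qd": joint speeds; "tau": joint torques, N m; "eef_pos": TCP position; "tool_rot": TCP orientation; "force": force on the tool from outside, world axes, zero at the start; "torque": the same for the moment, N m; "width": finger opening in mm; "gripper_force": force on a finger pad.
Only numpy, scipy, OpenCV 4.12 (cv2) and the standard library are available. Lean on these libraries where they do the work, as an engineer would, in place of code of your own. Each camera call takes 0.05 s, during which the arm holds its last target. There are 200 camera calls.

## Working session

There is one attempt and no reset: what is moved stays moved. The work goes in short steps, Python scripts to look and compute and a shell command to move; the robot and the scene stay as the last step left them, time stands still between calls to the robot, and variables do not carry over. Pictures are saved under pics/ and viewed, at most 14 in all, crops included, and the job is handed in when it is done.

```bash
mkdir -p pics; ls
cat > h.py <<'E'
import numpy as np, cv2
from cell import sensors,get_image,camera_params,order
def snap(n,f):
    im=get_image(n); cv2.imwrite('pics/'+f,im); return im
def ray(n,u,v,z):
    c=camera_params(n); K=np.array(c['mtx'],float);D=np.array(c['D'],float)
    R=cv2.Rodrigues(np.array(c['rvec'],float))[0]; t=np.array(c['tvec'],float).ravel()
    p=cv2.undistortPoints(np.array([[[u,v]]],float),K,D)[0,0]
    d=R.T@np.array([p[0],p[1],1]); o=-R.T@t
    return o+d*(z-o[2])/d[2]
def proj(n,P):
    c=camera_params(n)
    return cv2.projectPoints(np.array(P,float).reshape(-1,1,3),np.array(c['rvec'],float),np.array(c['tvec'],float),np.array(c['mtx'],float),np.array(c['D'],float))[0].reshape(-1,2)
E
python3 - <<'E'
from h import *
for n in('top','side'):
    im=snap(n,n+'0.png'); c=camera_params(n);R=cv2.Rodrigues(np.array(c['rvec'],float))[0];print(n,-R.T@np.array(c['tvec'],float).ravel(),R.round(2).tolist())
s=sensors.read_state();print(s)
E
```

```text
pics
top [3.84425817e+02 7.45954795e-01 1.17784330e+03] [[0.01, -1.0, -0.01], [-0.98, -0.0, -0.18], [0.18, 0.01, -0.98]]
side [ 452.43249471 -748.04668292  573.38283334] [[0.98, -0.18, -0.01], [-0.11, -0.51, -0.85], [0.15, 0.84, -0.52]]
{'clock': 0.1, 'qpos': array([-1.36779808,  0.6292286 ,  0.0384743 ,  1.51828656, -0.02699979,
        0.99629254, -0.01998361]), 'qd': array([ 0.00025628,  0.00032869, -0.00044559, -0.00289178, -0.00066515,
        0.00168385,  0.00011544]), 'tau': array([ 2.78527477e-03, -5.64525926e+01,  1.23037275e+00, -1.93970221e+01,
        1.13313735e-02,  5.41060406e-03,  1.78223900e-05]), 'eef_pos': array([172.45994365, 626.11759312, 230.49187284]), 'tool_rot': array([-3.13989670e+00,  3.36253383e-05,  2.87278663e+00]), 'force': array([-0.17286561, -0.54393181,  0.3584985 ]), 'torque': array([-0.0254753 , -0.01593439, -0.00125655]), 'gripper_force': 0.0, 'width': 85.05525673000409}
```

View pics/top0.png

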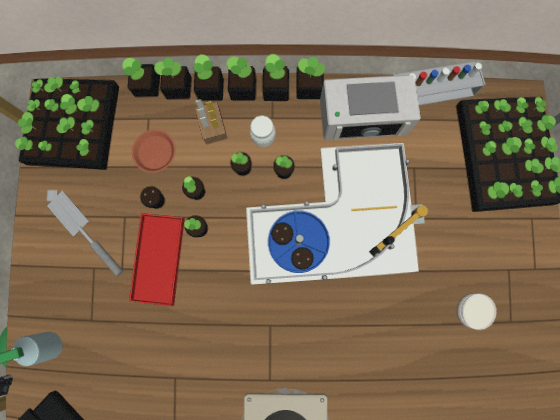

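View pics/side0.png

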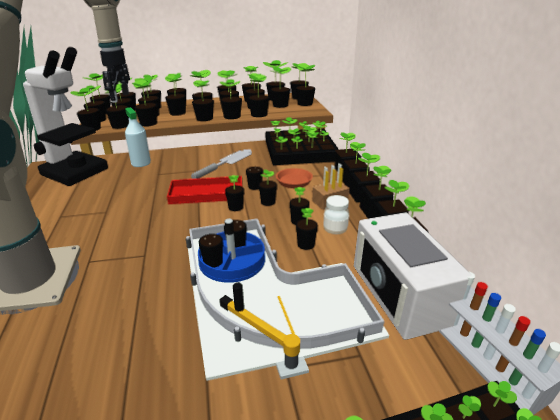

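The top view shows the carrier at (299,241) with two bare pots at (282,233) and (302,258). A third bare pot is at (152,197), and the sprouts are at (193,187), (196,226), (241,162) and (284,166). The gate pin is at (422,211) with the gate half open. The tray is at (158,259), the saucer at (153,151) and the jar at (262,131). Next I'll zoom in on the track.

Run:
```python
from h import *
im=cv2.imread('pics/top0.png')
cv2.imwrite('pics/c1.png',cv2.resize(im[135:290,240:430],None,fx=3.8,fy=3.8,interpolation=cv2.INTER_CUBIC))
cv2.imwrite('pics/c2.png',cv2.resize(im[110:310,100:310],None,fx=3,fy=3,interpolation=cv2.INTER_CUBIC))
```

```text
(no output)
```

View pics/c1.png

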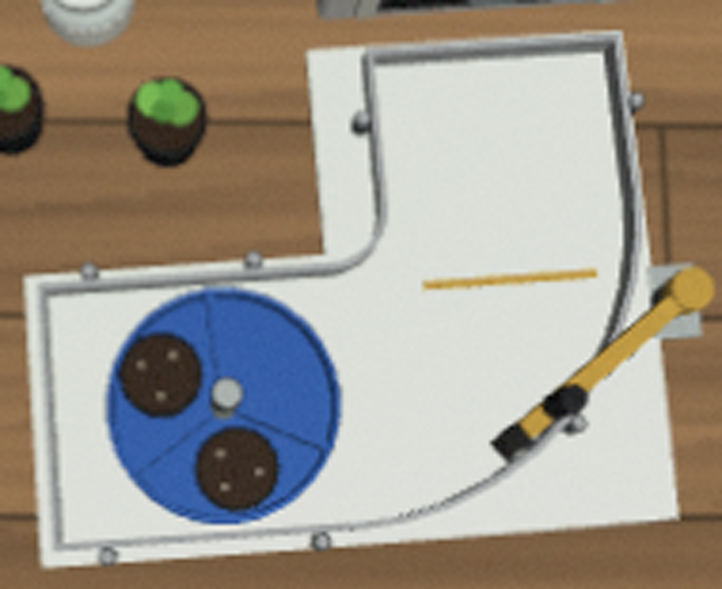

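View pics/c2.png

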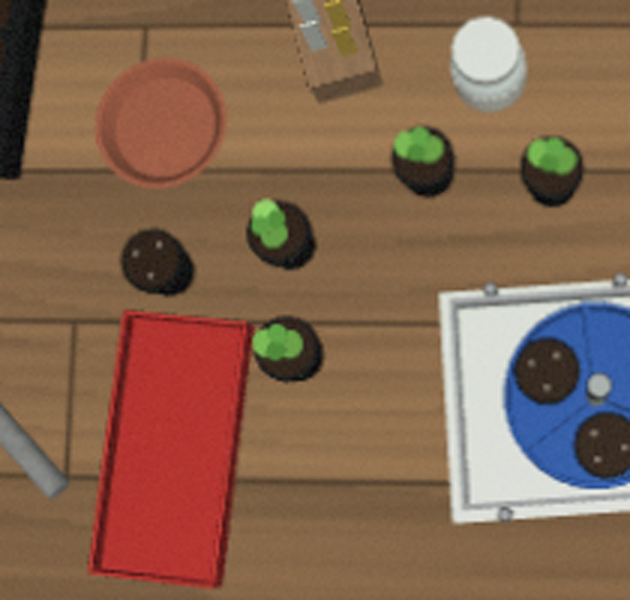

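c1 shows the carrier post top at (227,392), the pin cap at (690,288) and the knob at about (568,400). c2 shows the bare pot at (157,262), four sprouts, and the red tray, with one sprout right beside its corner at (288,350). Next I'll fit silhouettes.

```bash
cat >> h.py <<'E'
from scipy.optimize import minimize
S=4
def circ(x,y,z,r,n=40):
    a=np.linspace(0,2*np.pi,n,endpoint=False); return np.c_[x+r*np.cos(a),y+r*np.sin(a),np.full(n,z)]
def hull(cam,pts,shape):
    p=proj(cam,pts); q=cv2.convexHull(((p+.5)*S-.5).astype(np.float32).round().astype(np.int32))
    m=np.zeros((shape[0]*S,shape[1]*S),np.uint8); cv2.fillConvexPoly(m,q,1); return m
def dark(im,green=True):
    h=cv2.cvtColor(cv2.resize(im,None,fx=S,fy=S,interpolation=cv2.INTER_CUBIC),cv2.COLOR_BGR2HSV).astype(int)
    H,s,v=h[...,0],h[...,1],h[...,2]
    m=v<80
    if green: m|=(H>35)&(H<75)&(s>90)
    return m.astype(np.uint8)
def fit(cam,mask,model,x0,pad=25,step=8):
    p=proj(cam,model(x0)); a=((p.min(0)-pad)*S).astype(int).clip(0); b=((p.max(0)+pad)*S).astype(int)
    sl=(slice(a[1],b[1]),slice(a[0],b[0])); M=mask[sl]>0
    # keep only component(s) near the model
    lab=cv2.connectedComponents(M.astype(np.uint8))[1]
    h0=hull(cam,model(x0),(420,560))[sl]>0
    ids=np.bincount(lab[h0&M],minlength=2); ids[0]=0; M=lab==ids.argmax()
    def cost(x):
        h=hull(cam,model(x),(420,560))[sl]>0; return 1-(h&M).sum()/(h|M).sum()
    best=None
    x=np.array(x0,float)
    for st in(step,step/3):
        sm=np.vstack([x]+[x+np.eye(len(x))[i]*(st if i<2 else .1) for i in range(len(x))])
        r=minimize(cost,x,method='Nelder-Mead',options=dict(initial_simplex=sm,xatol=.1,fatol=1e-4)); x=r.x
    return x,1-r.fun
def pot(z0): return lambda p: np.vstack([circ(p[0],p[1],z0+60,27),circ(p[0],p[1],z0+44,27),circ(p[0],p[1],z0,22)])
E
cat > m1.py <<'E'
from h import *
from scipy.optimize import least_squares
im=cv2.imread('pics/top0.png'); c=lambda u,v:((u+.5)/3.8-.5+240,(v+.5)/3.8-.5+135)
L=[((60,291),38,0,-42),((320,272),38,0,-42),((70,543),38,0,-208),((330,526),38,0,-208),((50,310),38,1,190),((63,530),38,1,190),((385,64),8,0,103),((600,52),8,0,103),((375,100),38,1,-42),((381,190),38,1,-42),((607,75),8,1,-208),((622,200),8,1,-208),((690,288),70,0,-76),((690,288),70,1,-232)]
W=[ray('top',*c(*p),z)[:2] for p,z,_,_ in L]
def toT(x,w): a=x[2];R=np.array([[np.cos(a),-np.sin(a)],[np.sin(a),np.cos(a)]]);return R.T@(w-x[:2])
f=lambda x:[toT(x,w)[k]-t for w,(_,_,k,t) in zip(W,L)]
r=least_squares(f,[400,-100,0.07]);x=r.x;print('track',x,np.round(r.fun,1))
for n,p,z in(('line',(425,285),8),('line',(595,272),8),('post',(227,392),120),('knob',(568,397),120)):
    w=ray('top',*c(*p),z);print(n,w.round(1),toT(x,w[:2]).round(1))
d=dark(im);h=cv2.cvtColor(cv2.resize(im,None,fx=S,fy=S,interpolation=cv2.INTER_CUBIC),cv2.COLOR_BGR2HSV).astype(int)
blue=((h[...,0]>95)&(h[...,0]<125)&(h[...,1]>120)).astype(np.uint8)
blue=cv2.morphologyEx(blue,cv2.MORPH_CLOSE,np.ones((31,31)))
w=ray('top',*c(227,392),120)
print('carrier',fit('top',blue,lambda p:np.vstack([circ(p[0],p[1],42,78),circ(p[0],p[1],8,78)]),w[:2]))
for n,(u,v),z in(('bare2',(152,197),0),('sA',(193,187),0),('sB',(196,226),0),('sC',(241,162),0),('sD',(284,166),0)):
    w=ray('top',u,v,z+45); print(n,*fit('top',d,pot(z),w[:2]))
for n,(u,v) in(('b0',(160,375)),('b1',(237,469))): print(n,ray('top',*c(u,v),78).round(1))
for n,(u,v) in (('rib0',(209,292)),('rib1',(322,451)),('rib2',(137,473))): 
    q=ray('top',*c(u,v),42);print(n,q.round(1))
red=(((h[...,0]<8)|(h[...,0]>172))&(h[...,1]>170)).astype(np.uint8)
def tray(p):
    a=p[2];R=np.array([[np.cos(a),-np.sin(a)],[np.sin(a),np.cos(a)]]);o=[]
    for z in(0,28):
        for sx in(-1,1):
            for sy in(-1,1): q=p[:2]+R@[112.5*sx,55*sy];o.append([*q,z])
    return np.array(o)
w=ray('top',158,259,10);print('tray',fit('top',red,tray,[w[0],w[1],-0.1]))
print('jar',ray('top',262,127,85),'saucer',ray('top',153,150,20))
E
python3 m1.py
```

```text
track [ 6.10914908e+02 -9.98346039e+01  8.03222622e-02] [ 0.  -0.5  0.9 -1.1 -2.8 -1.7  1.7 -0.5  1.3  3.4 -1.7 -1.  -0.6  2.5]
line [ 564.1 -170.1    8. ] [-52.3 -66.3]
line [ 573.4 -287.5    8. ] [ -52.4 -184.1]
post [480.8 -31.8 120. ] [-124.3   78.3]
knob [ 477.9 -240.4  120. ] [-143.9 -129.5]
carrier (array([479.13594402, -32.23051627]), np.float64(0.712696348174087))
bare2 [588.49774045 341.14726556] 0.9223918575063613
sA [613.03733325 234.74200637] 0.9443400318056961
sB [515.35875351 224.56421386] 0.9538461538461539
sC [677.73419958 114.9557649 ] 0.9346718609529517
sD [668.72815656   5.90567858] 0.9277439024390244
b0 [495.2   9.3  78. ]
b1 [436.1 -39.4  78. ]
rib0 [553.8 -22.4  42. ]
rib1 [449.6 -95.9  42. ]
rib2 [435.   24.1  42. ]
tray (array([ 4.34074367e+02,  3.29544552e+02, -9.05703074e-02]), np.float64(0.962988316193973))
jar [760.28641716  59.87145419  85.        ] saucer [720.05284083 352.63603829  20.        ]
```

```bash
cat >> h.py <<'E'
def plan(wps):
    s=sensors.read_state(); p=np.array(s['eef_pos']); y=np.degrees(s['tool_rot'][2])
    print('t%.1f'%s['clock'],p.round(1),'yaw %.1f'%y,'w %.1f gf %.1f'%(s['width'],s['gripper_force']),'F',np.round(s['force'],1),'q7 %.2f'%s['qpos'][6])
    for x,yy,z,w in wps:
        a=np.radians(y); d=np.array([x,yy,z])-p
        dy=(w-y+180)%360-180
        # tool x=(c,s), tool y=(s,-c), tool z=down ; +turn lowers yaw
        print([round(v,2) for v in((np.cos(a)*d[0]+np.sin(a)*d[1])/10,(np.sin(a)*d[0]-np.cos(a)*d[1])/10,-d[2]/10,-dy)],'len %.0f'%np.linalg.norm(d))
        p=np.array([x,yy,z]);y=w
E
python3 - <<'E'
from h import *
plan([(495,9,230,70),(495,9,130,70),(495,9,50,70),(495,9,180,70),(504,324,180,175),(504,324,38,175)])
E
```

```text
t0.1 [172.5 626.1 230.5] yaw 164.6 w 85.1 gf 0.0 F [-0.2 -0.5  0.4] q7 -0.02
[np.float64(-47.49), np.float64(-50.93), np.float64(0.05), np.float64(94.6)] len 696
[np.float64(0.0), np.float64(0.0), np.float64(10.0), 0] len 100
[np.float64(0.0), np.float64(0.0), np.float64(8.0), 0] len 80
[np.float64(0.0), np.float64(0.0), np.float64(-13.0), 0] len 130
[np.float64(29.91), np.float64(-9.93), np.float64(0.0), -105] len 315
[np.float64(0.0), np.float64(0.0), np.float64(14.2), 0] len 142
```

```bash
python3 -m inch '[[[-23.7,-25.5,0,47],[-23.7,-25.5,0,47],[-23.7,-25.5,0,47],[-23.7,-25.5,0,47],[-23.7,-25.5,0,47],[-23.7,-25.5,0,47],[-23.7,-25.5,0,47],[-23.7,-25.5,0,47]]]' 7.4; python3 -c "
from h import *
plan([(495,9,230,70)])"
```

```text
clock: 0.77
eef_pos: [326.8, 329.0, 231.2]
tool_rot: [-3.141, 0.0, 2.05]
force: [0.7, -0.0, -0.1]
width: 73.8
gripper_force: 0.0
t0.8 [326.8 329.  231.2] yaw 117.4 w 73.8 gf 0.0 F [ 0.7 -0.  -0.1] q7 -0.20
[np.float64(-36.16), np.float64(0.18), np.float64(0.12), np.float64(47.45)] len 362
```

```bash
python3 -m inch '[[[-32,0,0,47],[-32,0,0,47],[-32,0,0,47],[-32,0,0,47],[-32,0,0,47],[-32,0,0,47],[-32,0,0,47],[-32,0,0,47]]]'; python3 -m inch '[[[0,0,0,0],[0,0,0,0]]]'; python3 -c "
from h import *
plan([(495,9,120,70),(495,9,50,70)])"
```

```text
clock: 1.43
eef_pos: [476.0, 43.4, 231.4]
tool_rot: [3.14, 0.001, 1.226]
force: [1.0, 1.3, 0.6]
width: 74.2
gripper_force: 0.0
clock: 1.6
eef_pos: [475.0, 45.7, 231.1]
tool_rot: [-3.141, 0.001, 1.228]
force: [-0.5, -0.0, 0.7]
width: 74.1
gripper_force: 0.0
t1.6 [475.   45.7 231.1] yaw 70.4 w 74.1 gf 0.0 F [-0.5 -0.   0.7] q7 -0.17
[np.float64(-2.78), np.float64(3.12), np.float64(11.11), np.float64(0.37)] len 119
[np.float64(0.0), np.float64(0.0), np.float64(7.0), 0] len 70
```

Going to a point just over the pot, then down to grip and lift.

```bash
python3 -m inch '[[[-2.8,3.1,9,0],[-2.8,3.1,9,0],[-2.8,3.1,11.1,0],[-2.8,3.1,11.1,0],[-2.8,3.1,14,0],[-2.8,3.1,16,0],[-2.8,3.1,18,0],[-2.8,3.1,18,0]]]'; python3 -m inch '[[[0,0,0,0],[0,0,0,0],[0,0,0,0],[0,0,0,0]]]' 4; python3 -c "
from h import *
snap('top','t1.png')
plan([(495,9,180,70),(504,324,180,175)])"
```

```text
clock: 2.27
eef_pos: [492.7, 13.0, 49.8]
tool_rot: [-3.136, 0.0, 1.235]
force: [-0.7, -0.0, -0.3]
width: 73.9
gripper_force: 0.0
clock: 2.6
eef_pos: [495.5, 11.7, 53.2]
tool_rot: [3.14, -0.002, 1.233]
force: [-0.3, 0.3, 8.0]
width: 52.5
gripper_force: 62.9
t2.6 [495.5  11.7  53.2] yaw 70.6 w 52.3 gf 62.9 F [-1.3  2.5  7.9] q7 0.10
[np.float64(-0.27), np.float64(0.05), np.float64(-12.68), np.float64(0.65)] len 127
[np.float64(29.91), np.float64(-9.93), np.float64(0.0), -105] len 315
```

```bash
python3 -m inch '[[[0,0,-4,0],[0,0,-8,0],[0,0,-12,0],[0,0,-13,0],[0,0,-13,0],[0,0,-13,0]]]'; python3 -m inch '[[[29,-10,0,-57],[29,-10,0,-57],[29,-10,0,-57],[29,-10,0,-57],[29,-10,0,-57],[29,-10,0,-57],[29,-10,0,-57],[29,-10,0,-57]]]';  python3 -m inch '[[[0,0,0,-48],[0,0,0,-48],[0,0,0,-48],[0,0,0,-48],[0,0,0,-48],[0,0,0,-48],[0,0,0,-48],[0,0,0,-48]]]';python3 -c "
from h import *
cv2.imwrite('pics/s1.png',np.hstack([cv2.resize(snap('side','s1r.png')[100:320,100:400],None,fx=2,fy=2)]))
plan([(504,324,60,175),(504,324,38,175)])"
```

```text
clock: 3.15
eef_pos: [494.7, 11.4, 181.8]
tool_rot: [3.141, -0.001, 1.233]
force: [-0.4, -0.9, -1.7]
width: 52.1
gripper_force: 63.8
clock: 3.82
eef_pos: [493.6, 325.4, 178.6]
tool_rot: [-3.141, -0.005, 2.241]
force: [0.4, 0.8, -1.6]
width: 52.1
gripper_force: 63.7
clock: 4.48
eef_pos: [495.3, 316.7, 178.9]
tool_rot: [-3.14, -0.004, 3.067]
force: [0.1, 1.1, -1.6]
width: 52.1
gripper_force: 63.7
t4.5 [495.5 316.8 179.2] yaw 175.5 w 52.3 gf 63.7 F [ 1.1 -0.5 -0.9] q7 0.87
[np.float64(-0.79), np.float64(0.79), np.float64(11.92), np.float64(0.48)] len 120
[np.float64(0.0), np.float64(0.0), np.float64(2.2), 0] len 22
```

View pics/s1.png

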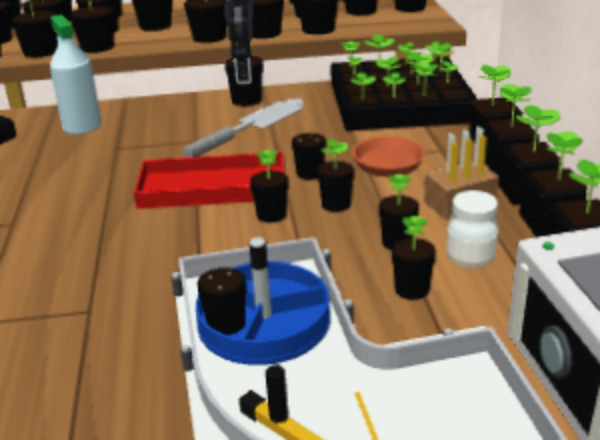

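The pot hangs upright in the gripper at (243,80), and the place it came from is empty. I'll lower it into the far end of the tray, then fetch the second bare pot.

```bash
python3 -m inch '[[[-0.8,0.8,4,0],[-0.8,0.8,8,0],[-0.8,0.8,10.5,0],[-0.8,0.8,12.5,0],[-0.8,0.8,13.4,0],[-0.8,0.8,13.8,0],[-0.8,0.8,13.8,0]]]'; python3 -m inch '[[[0,0,0,0],[0,0,0,0],[0,0,0,0],[0,0,0,0]]]' 7.0; python3 -m inch '[[[0,0,-2,0],[0,0,-5,0],[0,0,-9,0],[0,0,-13,0],[0,0,-14,0],[0,0,-14,0]]]'; python3 -c "
from h import *
plan([(436,-39,180,9),(436,-39,50,9),(436,-39,180,9),(434,330,180,175)])"
```

```text
clock: 5.12
eef_pos: [504.8, 324.6, 42.4]
tool_rot: [-3.141, -0.001, 3.064]
force: [0.8, -0.1, -1.0]
width: 51.8
gripper_force: 63.7
clock: 5.45
eef_pos: [506.1, 325.3, 44.6]
tool_rot: [3.14, 0.002, 3.064]
force: [0.6, 0.6, 0.3]
width: 69.7
gripper_force: 0.0
clock: 5.95
eef_pos: [507.8, 326.4, 188.1]
tool_rot: [3.136, 0.007, 3.064]
force: [0.6, -0.1, -0.7]
width: 70.1
gripper_force: 0.0
t6.0 [507.8 326.4 188.1] yaw 175.6 w 70.1 gf 0.0 F [ 0.6 -0.1 -0.7] q7 0.87
[np.float64(4.34), np.float64(-36.99), np.float64(0.81), np.float64(166.58)] len 372
[np.float64(0.0), np.float64(0.0), np.float64(13.0), 0] len 130
[np.float64(0.0), np.float64(0.0), np.float64(-13.0), 0] len 130
[np.float64(5.57), np.float64(-36.48), np.float64(0.0), -166] len 369
```

```bash
python3 -m inch '[[[4.3,-32,0,-13.4],[4.3,-32,0,-13.4],[4.3,-32,0,-13.4],[4.3,-32,0,-13.4],[4.3,-32,0,-13.4],[4.3,-32,0,-13.4],[4.3,-32,0,-13.4],[4.3,-32,0,-13.4]]]'; python3 -m inch '[[[0,0,0,0],[0,0,0,0]]]' 7.4; python3 -c "
from h import *
im=snap('top','t2.png')
for u,v in((302,258),): print(fit('top',dark(im),pot(18),[436,-39]))
plan([(436,-39,120,189),(436,-39,50,189)])"
```

```text
clock: 6.62
eef_pos: [435.5, 5.6, 182.5]
tool_rot: [-3.141, -0.003, -2.987]
force: [1.1, -0.4, -0.4]
width: 69.7
gripper_force: 0.0
clock: 6.78
eef_pos: [436.8, 7.1, 182.7]
tool_rot: [-3.141, -0.002, -2.989]
force: [0.4, 0.7, 0.8]
width: 73.9
gripper_force: 0.0
(array([451.66666667, -44.        ]), np.float64(0.005598426388258471))
t6.8 [437.6   9.  182.8] yaw -171.1 w 74.0 gf 0.0 F [0.  0.7 0.4] q7 1.57
[np.float64(0.9), np.float64(-4.71), np.float64(6.28), np.float64(-0.09)] len 79
[np.float64(-0.0), np.float64(0.0), np.float64(7.0), 0] len 70
```

```bash
python3 -m inch '[[[0.9,-4.7,3,0],[0.9,-4.7,6,0],[0.9,-4.7,6.3,0],[0.9,-4.7,9,0],[0.9,-4.7,11.5,0],[0.9,-4.7,13.2,0],[0.9,-4.7,13.2,0]]]'; python3 -m inch '[[[0,0,0,0],[0,0,0,0],[0,0,0,0],[0,0,0,0]]]' 4;  python3 -m inch '[[[0,0,-4,0],[0,0,-8,0],[0,0,-12,0],[0,0,-13,0],[0,0,-13,0],[0,0,-13,0]]]'; python3 -c "
from h import *
plan([(434,330,180,175)])"
```

```text
clock: 7.42
eef_pos: [434.8, -36.2, 49.0]
tool_rot: [3.139, -0.006, -2.981]
force: [0.1, -0.3, 0.1]
width: 73.9
gripper_force: 0.0
clock: 7.75
eef_pos: [437.4, -38.3, 52.5]
tool_rot: [-3.141, 0.003, -2.984]
force: [0.6, 0.2, -0.3]
width: 52.0
gripper_force: 62.7
clock: 8.25
eef_pos: [436.6, -38.8, 182.1]
tool_rot: [-3.141, 0.002, -2.985]
force: [-0.3, -0.6, -0.7]
width: 52.5
gripper_force: 63.6
t8.2 [436.6 -38.8 182.1] yaw -171.0 w 52.5 gf 63.6 F [-0.3 -0.6 -0.7] q7 1.66
[np.float64(-5.51), np.float64(36.47), np.float64(0.21), np.float64(13.98)] len 369
```

```bash
python3 -m inch '[[[-5.5,33,0,14],[-5.5,33,0,14],[-5.5,33,0,14],[-5.5,33,0,14],[-5.5,33,0,14],[-5.5,33,0,14],[-5.5,33,0,14],[-5.5,33,0,14]]]';python3 -m inch '[[[0,0,0,0],[0,0,0,0],[0,0,0,0]]]'; python3 -c "
from h import *
plan([(434,330,60,175)])"
```

```text
clock: 8.92
eef_pos: [437.4, 292.2, 179.2]
tool_rot: [-3.139, -0.003, 3.055]
force: [1.6, -1.3, -1.8]
width: 52.2
gripper_force: 63.6
clock: 9.17
eef_pos: [437.8, 289.8, 179.4]
tool_rot: [-3.138, -0.003, 3.055]
force: [0.4, -0.4, -2.1]
width: 52.6
gripper_force: 63.6
t9.2 [437.8 289.8 179.4] yaw 175.0 w 52.6 gf 63.6 F [ 0.4 -0.4 -2.1] q7 0.82
[np.float64(0.72), np.float64(3.97), np.float64(11.94), np.float64(0.04)] len 126
```

Place at mid tray, then go up and on to the bench bare pot at (588,341). The closing line there is free of the neighbour in the x direction.

```bash
python3 -m inch '[[[0.7,4,3,0],[0.7,4,7,0],[0.7,4,10.5,0],[0.7,4,12.5,0],[0.7,4,13.4,0],[0.7,4,13.8,0],[0.7,4,13.8,0]]]'; python3 -m inch '[[[0,0,0,0],[0,0,0,0],[0,0,0,0],[0,0,0,0]]]' 7.0; python3 -m inch '[[[0,0,-2,0],[0,0,-5,0],[0,0,-9,0],[0,0,-13,0],[0,0,-14,0],[0,0,-14,0]]]' 7.0; python3 -c "
from h import *
im=snap('top','t3.png')
cv2.imwrite('pics/c3.png',cv2.resize(im[130:310,100:430],None,fx=2.4,fy=2.4))
d=dark(im)
for n,p in (('bare2',(588,341)),('sA',(613,235)),('sC',(678,115)),('sD',(669,6)),('sB',(515,225))): print(n,*fit('top',d,pot(0),p))
plan([(588.5,341,180,135),(588.5,341,30,135)])"
```

```text
clock: 9.75
eef_pos: [435.9, 330.1, 43.0]
tool_rot: [-3.14, -0.0, 3.052]
force: [-0.1, 0.6, -0.9]
width: 52.3
gripper_force: 63.6
clock: 10.08
eef_pos: [436.3, 331.9, 44.6]
tool_rot: [3.14, 0.002, 3.054]
force: [0.2, 0.0, -0.1]
width: 70.2
gripper_force: 0.0
clock: 10.58
eef_pos: [437.7, 333.2, 187.6]
tool_rot: [3.135, 0.006, 3.054]
force: [0.3, 0.2, -0.9]
width: 70.2
gripper_force: 0.0
bare2 [587.84184241 341.1017102 ] 0.9194963214487832
sA [612.98574416 234.75983095] 0.9421439907661232
sC [677.05604299 114.95697657] 0.9362340585146287
sD [668.72981852   6.17606866] 0.9269371568029287
sB [515.35639954 224.56201172] 0.9524937102264318
t10.6 [436.4 332.2 185.3] yaw 175.0 w 70.0 gf 0.0 F [-0.3 -0.1 -0.5] q7 0.76
[np.float64(-15.08), np.float64(2.2), np.float64(0.53), np.float64(40.0)] len 152
[np.float64(0.0), np.float64(0.0), np.float64(15.0), 0] len 150
```

View pics/c3.png

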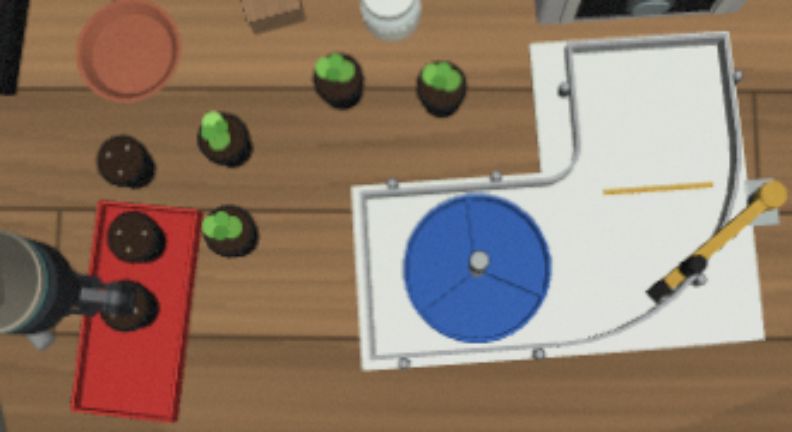

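Both bare pots stand in the tray at (134,237) and (130,305), and the carrier is empty and has not moved. Next is bare2.

```bash
python3 -m inch '[[[-15.1,-2.2,0,0],[-15.1,-2.2,0,0],[-15.1,-2.2,0,0],[-15.1,-2.2,0,0],[-15.1,-2.2,0,0],[-15.1,-2.2,0,0]]]' 7.4; python3 -c "
from h import *
plan([(588,341,32,175)])"
```

```text
clock: 11.13
eef_pos: [584.3, 294.3, 180.7]
tool_rot: [-3.139, -0.003, 3.051]
force: [-0.3, 0.7, -0.7]
width: 74.2
gripper_force: 0.0
t11.1 [584.3 294.3 180.7] yaw 174.8 w 74.2 gf 0.0 F [-0.3  0.7 -0.7] q7 0.95
[np.float64(0.05), np.float64(4.68), np.float64(14.87), np.float64(-0.18)] len 156
```

```bash
python3 -m inch '[[[0,4.7,1,0],[0,4.7,4,0],[0,4.7,8,0],[0,4.7,11.5,0],[0,4.7,14,0],[0,4.7,14.9,0],[0,4.7,14.9,0]]]'; python3 -m inch '[[[0,0,0,0],[0,0,0,0],[0,0,0,0],[0,0,0,0]]]' 4;  python3 -m inch '[[[0,0,-4,0],[0,0,-8,0],[0,0,-12,0],[0,0,-15,0],[0,0,-15,0],[0,0,-15,0]]]'; python3 -c "
from h import *
plan([(364,336,180,175),(364,336,38,175)])"
```

```text
clock: 11.72
eef_pos: [584.2, 342.8, 30.9]
tool_rot: [-3.138, -0.007, 3.056]
force: [1.5, -0.3, -0.8]
width: 74.2
gripper_force: 0.0
clock: 12.05
eef_pos: [589.4, 344.1, 36.5]
tool_rot: [3.139, 0.003, 3.054]
force: [-0.6, -0.1, 3.2]
width: 52.1
gripper_force: 62.9
clock: 12.55
eef_pos: [589.5, 344.0, 187.6]
tool_rot: [3.138, 0.005, 3.054]
force: [-0.1, 0.5, -1.5]
width: 51.9
gripper_force: 63.5
t12.6 [589.5 344.  187.6] yaw 175.0 w 51.9 gf 63.5 F [-0.1  0.5 -1.5] q7 0.89
[np.float64(22.39), np.float64(-2.77), np.float64(0.76), np.float64(-0.01)] len 226
[np.float64(0.0), np.float64(0.0), np.float64(14.2), 0] len 142
```

```bash
python3 -m inch '[[[22.4,-2.8,0.8,0],[22.4,-2.8,0.8,0],[22.4,-2.8,0.8,0],[22.4,-2.8,0.8,0],[22.4,-2.8,0.8,0],[22.4,-2.8,0.8,0],[22.4,-2.8,0.8,0],[22.4,-2.8,0.8,0]]]'; python3 -c "
from h import *
plan([(364,336,42,175)])"
```

```text
clock: 13.22
eef_pos: [361.2, 334.5, 175.7]
tool_rot: [-3.14, -0.001, 3.056]
force: [0.8, 1.1, -1.2]
width: 52.2
gripper_force: 63.5
t13.2 [361.2 334.5 175.7] yaw 175.1 w 52.2 gf 63.5 F [ 0.8  1.1 -1.2] q7 0.66
[np.float64(-0.27), np.float64(0.17), np.float64(13.37), np.float64(0.12)] len 134
```

```bash
python3 -m inch '[[[-0.3,0.2,4,0],[-0.3,0.2,8,0],[-0.3,0.2,11,0],[-0.3,0.2,12.6,0],[-0.3,0.2,13.3,0],[-0.3,0.2,13.4,0],[-0.3,0.2,13.4,0]]]'; python3 -m inch '[[[0,0,0,0],[0,0,0,0],[0,0,0,0],[0,0,0,0]]]' 7.0; python3 -m inch '[[[0,0,-2,0],[0,0,-5,0],[0,0,-9,0],[0,0,-13,0],[0,0,-14,0],[0,0,-14,0]]]' 7.0; python3 -c "
from h import *
plan([(515,225,180,90),(515,225,32,90)])"
```

```text
clock: 13.8
eef_pos: [367.0, 336.4, 41.9]
tool_rot: [-3.142, 0.001, 3.053]
force: [0.5, 0.5, -2.0]
width: 52.2
gripper_force: 63.5
clock: 14.13
eef_pos: [366.2, 336.9, 42.8]
tool_rot: [3.141, 0.001, 3.054]
force: [-1.3, -0.3, 0.1]
width: 70.0
gripper_force: 0.0
clock: 14.63
eef_pos: [367.5, 338.4, 186.1]
tool_rot: [3.135, 0.005, 3.054]
force: [0.7, -0.1, -0.5]
width: 70.0
gripper_force: 0.0
t14.6 [367.5 338.4 186.1] yaw 175.0 w 70.0 gf 0.0 F [ 0.7 -0.1 -0.5] q7 0.66
[np.float64(-15.68), np.float64(-10.0), np.float64(0.61), np.float64(84.99)] len 186
[np.float64(0.0), np.float64(0.0), np.float64(14.8), 0] len 148
```

```bash
python3 -m inch '[[[-15.7,-10,0.6,55],[-15.7,-10,0.6,55],[-15.7,-10,0.6,55],[-15.7,-10,0.6,55],[-15.7,-10,0.6,55],[-15.7,-10,0.6,55],[-15.7,-10,0.6,55],[-15.7,-10,0.6,55]]]' 7.4;  python3 -m inch '[[[0,0,0,30],[0,0,0,30],[0,0,0,30],[0,0,0,30],[0,0,0,30],[0,0,0,30]]]'; python3 -c "
from h import *
plan([(515.4,224.6,32,90)])"
```

```text
clock: 15.3
eef_pos: [513.0, 222.2, 174.8]
tool_rot: [-3.139, 0.0, 2.087]
force: [0.4, 0.3, -0.2]
width: 74.2
gripper_force: 0.0
clock: 15.8
eef_pos: [512.7, 223.1, 175.3]
tool_rot: [-3.14, 0.001, 1.573]
force: [-0.7, -0.4, 0.3]
width: 74.6
gripper_force: 0.0
t15.8 [512.7 223.1 175.3] yaw 90.1 w 74.6 gf 0.0 F [-0.7 -0.4  0.3] q7 -0.16
[np.float64(0.15), np.float64(0.27), np.float64(14.33), np.float64(0.12)] len 143
```

```bash
python3 -m inch '[[[0.2,0.3,4,0],[0.2,0.3,8,0],[0.2,0.3,11.5,0],[0.2,0.3,13.5,0],[0.2,0.3,14.3,0],[0.2,0.3,14.3,0]]]'; python3 -m inch '[[[0,0,0,0],[0,0,0,0],[0,0,0,0],[0,0,0,0]]]' 4;  python3 -m inch '[[[0,0,-4,0],[0,0,-8,0],[0,0,-12,0],[0,0,-15,0],[0,0,-15,0],[0,0,-15,0]]]'; python3 -c "
from h import *
plan([(495,9,180,70),(495,9,54,70)])"
```

```text
clock: 16.3
eef_pos: [515.0, 224.5, 31.3]
tool_rot: [-3.138, 0.002, 1.572]
force: [-0.1, 0.6, 0.5]
width: 73.8
gripper_force: 0.0
clock: 16.63
eef_pos: [517.7, 225.8, 35.1]
tool_rot: [3.139, -0.001, 1.571]
force: [-0.0, -0.4, 5.2]
width: 52.1
gripper_force: 62.7
clock: 17.13
eef_pos: [517.6, 226.0, 185.9]
tool_rot: [3.137, -0.003, 1.571]
force: [-0.4, -0.2, -2.4]
width: 52.1
gripper_force: 63.3
t17.1 [517.6 226.  185.9] yaw 90.0 w 52.1 gf 63.3 F [-0.4 -0.2 -2.4] q7 -0.16
[np.float64(-21.7), np.float64(-2.27), np.float64(0.59), np.float64(20.03)] len 218
[np.float64(0.0), np.float64(0.0), np.float64(12.6), 0] len 126
```

```bash
python3 -m inch '[[[-21.7,-2.3,0,20],[-21.7,-2.3,0,20],[-21.7,-2.3,0,20],[-21.7,-2.3,0,20],[-21.7,-2.3,0,20],[-21.7,-2.3,0,20],[-21.7,-2.3,0,20],[-21.7,-2.3,0,20]]]';  python3 -c "
from h import *
im=snap('top','t4.png'); d=dark(im)
for n,p in (('sA',(613,235)),('sC',(678,115)),('sD',(669,6))): print(n,*fit('top',d,pot(0),p))
plan([(496,10,55,70)])"
```

```text
clock: 17.8
eef_pos: [492.7, 8.1, 182.6]
tool_rot: [-3.14, 0.0, 1.22]
force: [-0.1, 0.5, -1.4]
width: 52.3
gripper_force: 63.3
sA [613.03412628 234.98074214] 0.9413294797687861
sC [677.74133737 114.55860738] 0.9337529976019184
sD [667.91820399   6.17766571] 0.8020420603474551
t17.9 [492.9   9.4 182.6] yaw 70.0 w 52.2 gf 63.3 F [-0.6  0.  -1.1] q7 -0.04
[np.float64(0.16), np.float64(0.27), np.float64(12.76), np.float64(0.04)] len 128
```

```bash
python3 -m inch '[[[0.2,0.3,4,0],[0.2,0.3,8,0],[0.2,0.3,10.5,0],[0.2,0.3,12,0],[0.2,0.3,12.6,0],[0.2,0.3,12.8,0],[0.2,0.3,12.8,0]]]'; python3 -m inch '[[[0,0,0,0],[0,0,0,0],[0,0,0,0],[0,0,0,0]]]' 6.6; python3 -m inch '[[[0,0,-2,0],[0,0,-5,0],[0,0,-9,0],[0,0,-13,0],[0,0,-14,0],[0,0,-14,0]]]'; python3 -c "
from h import *
plan([(613,235,180,189)])"
```

```text
clock: 18.43
eef_pos: [497.1, 10.1, 55.2]
tool_rot: [-3.141, -0.0, 1.223]
force: [-0.2, -0.2, 0.1]
width: 52.4
gripper_force: 63.3
clock: 18.77
eef_pos: [497.5, 9.3, 56.1]
tool_rot: [3.14, -0.001, 1.222]
force: [0.7, 0.9, -0.3]
width: 66.3
gripper_force: 0.0
clock: 19.27
eef_pos: [499.3, 9.1, 198.8]
tool_rot: [3.135, -0.004, 1.222]
force: [-1.0, -0.1, -0.7]
width: 66.1
gripper_force: 0.0
t19.3 [499.3   9.1 198.8] yaw 70.0 w 66.1 gf 0.0 F [-1.  -0.1 -0.7] q7 -0.05
[np.float64(25.12), np.float64(2.96), np.float64(1.88), np.float64(-118.99)] len 254
```

```bash
python3 -m inch '[[[25.1,3,1.9,50],[25.1,3,1.9,50],[25.1,3,1.9,50],[25.1,3,1.9,50],[25.1,3,1.9,50],[25.1,3,1.9,50],[25.1,3,1.9,50],[25.1,3,1.9,50]]]' 7.4;  python3 -m inch '[[[0,0,0,11],[0,0,0,11],[0,0,0,11]]]'; python3 -c "
from h import *
plan([(613,235,32,9)])"
```

```text
clock: 19.93
eef_pos: [610.0, 238.5, 173.0]
tool_rot: [-3.141, 0.003, 0.352]
force: [0.5, -1.0, 0.3]
width: 74.3
gripper_force: 0.0
clock: 20.18
eef_pos: [610.1, 232.5, 175.3]
tool_rot: [3.14, 0.002, 0.156]
force: [-0.0, -0.9, -0.5]
width: 74.0
gripper_force: 0.0
t20.2 [610.1 232.5 175.3] yaw 8.9 w 74.0 gf 0.0 F [-0.  -0.9 -0.5] q7 -1.26
[np.float64(0.33), np.float64(-0.2), np.float64(14.33), np.float64(-0.07)] len 143
```

```bash
python3 -m inch '[[[0.3,-0.2,4,0],[0.3,-0.2,8,0],[0.3,-0.2,11.5,0],[0.3,-0.2,13.5,0],[0.3,-0.2,14.3,0],[0.3,-0.2,14.3,0]]]'; python3 -m inch '[[[0,0,0,0],[0,0,0,0],[0,0,0,0],[0,0,0,0]]]' 4;  python3 -m inch '[[[0,0,-4,0],[0,0,-8,0],[0,0,-12,0],[0,0,-15,0],[0,0,-15,0],[0,0,-15,0]]]'; python3 -c "
from h import *
plan([(436,-39,185,9),(436,-39,54,9)])"
```

```text
clock: 20.68
eef_pos: [611.9, 235.5, 31.2]
tool_rot: [3.141, 0.004, 0.158]
force: [-0.0, 0.1, 1.0]
width: 74.1
gripper_force: 0.0
clock: 21.02
eef_pos: [615.3, 236.9, 35.6]
tool_rot: [-3.142, -0.004, 0.157]
force: [-0.5, -1.6, 6.2]
width: 52.1
gripper_force: 63.1
clock: 21.52
eef_pos: [614.6, 237.7, 185.9]
tool_rot: [-3.14, -0.004, 0.158]
force: [-0.2, -0.8, -2.4]
width: 52.0
gripper_force: 63.7
t21.5 [614.6 237.7 185.9] yaw 9.0 w 52.0 gf 63.7 F [-0.2 -0.8 -2.4] q7 -1.27
[np.float64(-21.99), np.float64(24.52), np.float64(0.09), np.float64(0.04)] len 329
[np.float64(0.0), np.float64(0.0), np.float64(13.1), 0] len 131
```

```bash
python3 -m inch '[[[-22,24.5,0,0],[-22,24.5,0,0],[-22,24.5,0,0],[-22,24.5,0,0],[-22,24.5,0,0],[-22,24.5,0,0],[-22,24.5,0,0],[-22,24.5,0,0]]]';python3 -m inch '[[[0,0,0,0],[0,0,0,0]]]';  python3 -c "
from h import *
plan([(437,-39,55,9)])"
```

```text
clock: 22.18
eef_pos: [431.6, -40.4, 182.4]
tool_rot: [-3.141, 0.003, 0.157]
force: [0.3, -0.8, -1.6]
width: 52.3
gripper_force: 63.7
clock: 22.35
eef_pos: [432.6, -40.5, 182.8]
tool_rot: [-3.141, 0.002, 0.152]
force: [1.0, 0.8, -1.3]
width: 52.0
gripper_force: 63.7
t22.4 [432.6 -40.5 182.8] yaw 8.7 w 52.0 gf 63.7 F [ 1.   0.8 -1.3] q7 -0.72
[np.float64(0.46), np.float64(-0.08), np.float64(12.78), np.float64(-0.27)] len 128
```

```bash
python3 -m inch '[[[0.4,-0.1,4,0],[0.4,-0.1,8,0],[0.4,-0.1,10.5,0],[0.4,-0.1,12,0],[0.4,-0.1,12.6,0],[0.4,-0.1,12.8,0],[0.4,-0.1,12.8,0]]]'; python3 -m inch '[[[0,0,0,0],[0,0,0,0],[0,0,0,0],[0,0,0,0]]]' 6.6; python3 -m inch '[[[0,0,-2,0],[0,0,-5,0],[0,0,-9,0],[0,0,-13,0],[0,0,-14,0],[0,0,-14,0]]]'; python3 -c "
from h import *
im=snap('top','t5.png')
cv2.imwrite('pics/c5.png',cv2.resize(im[110:310,100:430],None,fx=2.4,fy=2.4))
d=dark(im)
for n,p in (('sC',(678,115)),('sD',(669,6))): print(n,*fit('top',d,pot(0),p))
plan([(678,115,185,-50),(678,115,32,-50)])"
```

```text
clock: 22.93
eef_pos: [438.7, -37.1, 55.0]
tool_rot: [-3.141, 0.0, 0.158]
force: [0.4, 0.2, -1.4]
width: 52.3
gripper_force: 63.8
clock: 23.27
eef_pos: [439.0, -37.5, 56.0]
tool_rot: [3.141, -0.002, 0.157]
force: [0.1, -0.1, -0.1]
width: 66.1
gripper_force: 0.0
clock: 23.77
eef_pos: [440.4, -37.6, 198.2]
tool_rot: [3.141, -0.007, 0.158]
force: [0.3, -0.1, 0.3]
width: 65.8
gripper_force: 0.0
sC [677.72879301 114.88783522] 0.9335627712105342
sD [668.72981852   6.17606866] 0.9263382644502058
t23.8 [439.2 -37.1 196.4] yaw 9.1 w 66.1 gf 0.0 F [-0.3  0.7 -0.9] q7 -0.74
[np.float64(25.98), np.float64(-11.25), np.float64(1.14), np.float64(59.07)] len 283
[np.float64(0.0), np.float64(-0.0), np.float64(15.3), 0] len 153
```

View pics/c5.png

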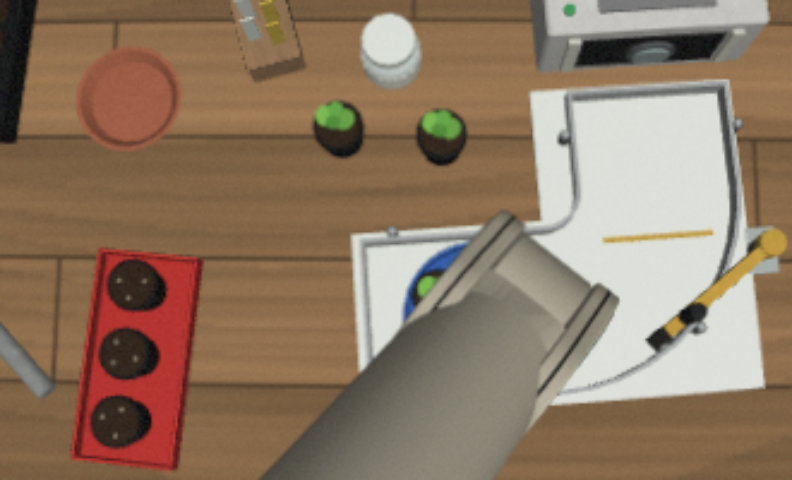

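The tray holds all three bare pots upright, at (136,285), (128,353) and (121,420). Sprouts C and D are still at (338,127) and (441,135). Sprout C goes next, at yaw 130.

```bash
python3 -m inch '[[[26,-11.2,0.8,-50],[26,-11.2,0.8,-50],[26,-11.2,0.8,-50],[26,-11.2,0.8,-50],[26,-11.2,0.8,-50],[26,-11.2,0.8,-50],[26,-11.2,0.8,-50],[26,-11.2,0.8,-50]]]' 7.4;  python3 -m inch '[[[0,0,0,-57],[0,0,0,-57],[0,0,0,-57],[0,0,0,-57],[0,0,0,-57],[0,0,0,-57],[0,0,0,-57],[0,0,0,-57]]]'; python3 -m inch '[[[0,0,0,-14],[0,0,0,-14],[0,0,0,-14]]]'; python3 -c "
from h import *
plan([(678,115,32,130)])
im=snap('top','t6.png');d=dark(im)
print(fit('top',d,pot(0),(678,115)))"
```

```text
clock: 24.48
eef_pos: [681.3, 119.6, 183.8]
tool_rot: [-3.14, -0.004, 1.041]
force: [-0.0, 0.8, 0.7]
width: 73.9
gripper_force: 0.0
clock: 25.15
eef_pos: [676.1, 113.7, 184.9]
tool_rot: [-3.138, -0.003, 2.03]
force: [-1.2, 0.7, -0.5]
width: 73.9
gripper_force: 0.0
clock: 25.4
eef_pos: [676.3, 113.4, 185.1]
tool_rot: [-3.14, -0.004, 2.271]
force: [0.6, 0.3, 0.1]
width: 73.7
gripper_force: 0.0
t25.4 [676.3 113.4 185.1] yaw 130.1 w 73.7 gf 0.0 F [0.6 0.3 0.1] q7 0.63
[np.float64(0.01), np.float64(0.23), np.float64(15.31), np.float64(0.12)] len 153
(array([683.03414154, 104.02073669]), np.float64(0.4667908131595282))
```

```bash
python3 -m inch '[[[0,0.2,4,0],[0,0.2,8,0],[0,0.2,12,0],[0,0.2,14.3,0],[0,0.2,15.3,0],[0,0.2,15.3,0]]]'; python3 -m inch '[[[0,0,0,0],[0,0,0,0],[0,0,0,0],[0,0,0,0]]]' 4;  python3 -m inch '[[[0,0,-4,0],[0,0,-8,0],[0,0,-12,0],[0,0,-15,0],[0,0,-15,0],[0,0,-15,0]]]'; python3 -c "
from h import *
plan([(509,-66,185,130),(509,-66,55,130)])"
```

```text
clock: 25.95
eef_pos: [676.5, 114.6, 30.7]
tool_rot: [-3.136, -0.003, 2.266]
force: [-0.8, 0.1, 1.7]
width: 74.2
gripper_force: 0.0
clock: 26.28
eef_pos: [680.7, 115.2, 36.5]
tool_rot: [3.138, 0.002, 2.268]
force: [1.2, -0.1, 3.5]
width: 52.1
gripper_force: 63.0
clock: 26.78
eef_pos: [680.8, 115.3, 187.7]
tool_rot: [3.136, 0.003, 2.269]
force: [-0.5, 0.5, -1.2]
width: 52.0
gripper_force: 63.4
t26.8 [680.8 115.3 187.7] yaw 130.0 w 52.0 gf 63.4 F [-0.5  0.5 -1.2] q7 0.63
[np.float64(-2.85), np.float64(-24.81), np.float64(0.27), np.float64(-0.01)] len 250
[np.float64(0.0), np.float64(0.0), np.float64(13.0), 0] len 130
```

```bash
python3 -m inch '[[[-2.8,-24.8,0,0],[-2.8,-24.8,0,0],[-2.8,-24.8,0,0],[-2.8,-24.8,0,0],[-2.8,-24.8,0,0],[-2.8,-24.8,0,0],[-2.8,-24.8,0,0],[-2.8,-24.8,0,0]]]';  python3 -m inch '[[[0,0,0,0]]]'; python3 -c "
from h import *
im=snap('top','t7.png')
cv2.imwrite('pics/c7.png',cv2.resize(np.hstack([im[150:310,240:430],snap('side','s7.png')[170:330,160:350]]),None,fx=2,fy=2))
plan([(509,-66,56,130)])"
```

```text
clock: 27.45
eef_pos: [504.5, -68.1, 183.6]
tool_rot: [-3.139, -0.002, 2.264]
force: [1.1, 0.2, -1.3]
width: 52.0
gripper_force: 63.6
clock: 27.53
eef_pos: [507.0, -65.5, 183.7]
tool_rot: [-3.141, -0.001, 2.268]
force: [1.4, 0.6, -1.2]
width: 52.2
gripper_force: 63.6
t27.6 [507.9 -64.6 183.8] yaw 130.1 w 52.0 gf 63.6 F [ 0.3 -0.2 -1.2] q7 0.93
[np.float64(-0.18), np.float64(-0.0), np.float64(12.78), np.float64(0.11)] len 128
```

View pics/c7.png

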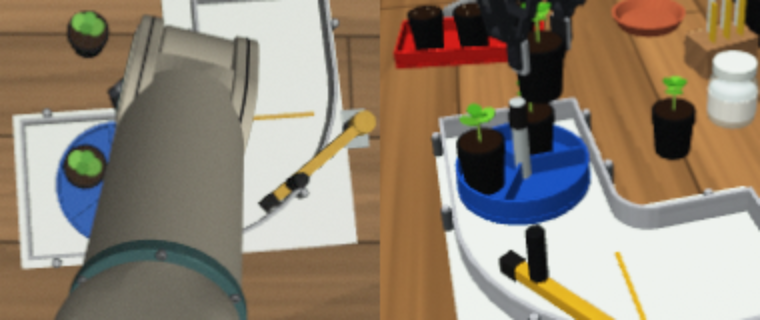

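Two seedlings are seated in the carrier and the third hangs above the empty place beyond the post. Placing it now and working out the gate arc.

```bash
python3 -m inch '[[[-0.2,0,4,0],[-0.2,0,8,0],[-0.2,0,10.5,0],[-0.2,0,12,0],[-0.2,0,12.6,0],[-0.2,0,12.8,0],[-0.2,0,12.8,0]]]'; python3 -m inch '[[[0,0,0,0],[0,0,0,0],[0,0,0,0],[0,0,0,0]]]' 6.6; python3 -m inch '[[[0,0,-2,0],[0,0,-5,0],[0,0,-9,0],[0,0,-13,0],[0,0,-14,0],[0,0,-14,0]]]'
cat >> h.py <<'E'
T0=np.array([610.9,-99.8]);TA=0.0803
def tw(x,y): c,s=np.cos(TA),np.sin(TA); return T0+np.array([c*x-s*y,s*x+c*y])
def wt(x,y): c,s=np.cos(TA),np.sin(TA); d=np.array([x,y])-T0; return np.array([c*d[0]+s*d[1],-s*d[0]+c*d[1]])
def knob(th): return tw(-76-120*np.sin(th),-232+120*np.cos(th))
E
python3 -c "
from h import *
for th in (0,.585,1.57): print(th,knob(th))
k=knob(.585); plan([(*k,195,70),(*k,82,70)])"
```

```text
clock: 28.22
eef_pos: [509.1, -66.8, 56.2]
tool_rot: [3.141, -0.0, 2.27]
force: [-0.9, -0.2, -1.0]
width: 52.1
gripper_force: 63.7
clock: 28.55
eef_pos: [509.2, -67.5, 57.2]
tool_rot: [3.14, 0.001, 2.269]
force: [-0.1, 0.7, -1.5]
width: 65.8
gripper_force: 0.0
clock: 29.05
eef_pos: [511.1, -67.8, 200.2]
tool_rot: [3.135, 0.006, 2.269]
force: [-0.6, -0.3, -0.1]
width: 66.3
gripper_force: 0.0
0 [ 544.12883364 -217.5353445 ]
0.585 [ 479.67905975 -242.7408711 ]
1.57 [ 434.13353167 -346.67906031]
t29.1 [511.1 -67.8 200.2] yaw 130.0 w 66.3 gf 0.0 F [-0.6 -0.3 -0.1] q7 0.93
[np.float64(-11.39), np.float64(-13.65), np.float64(0.52), np.float64(60.0)] len 178
[np.float64(0.0), np.float64(0.0), np.float64(11.3), 0] len 113
```

```bash
python3 -m inch '[[[-11.4,-13.6,0.5,52],[-11.4,-13.6,0.5,52],[-11.4,-13.6,0.5,52],[-11.4,-13.6,0.5,52],[-11.4,-13.6,0.5,52],[-11.4,-13.6,0.5,52],[-11.4,-13.6,0.5,52],[-11.4,-13.6,0.5,52]]]';  python3 -m inch '[[[0,0,0,8],[0,0,0,8],[0,0,0,8]]]' 7; python3 -c "
from h import *
print(ray('side',238,286,120))
k=knob(.585); plan([(*k,82,70)])
p=k
for i in range(8):
    th=.585+(i+1)/8*.985; q=knob(th); d=q-k; a=np.radians(70)
    print(np.round([(np.cos(a)*d[0]+np.sin(a)*d[1])/10,(np.sin(a)*d[0]-np.cos(a)*d[1])/10,0,-np.degrees(th-.585)],2))"
```

```text
clock: 29.72
eef_pos: [476.5, -242.3, 189.8]
tool_rot: [-3.139, -0.0, 1.354]
force: [-0.7, -0.1, -1.0]
width: 66.2
gripper_force: 0.0
clock: 29.97
eef_pos: [477.0, -241.8, 190.3]
tool_rot: [-3.14, 0.0, 1.224]
force: [-0.1, 0.9, 0.1]
width: 70.0
gripper_force: 0.0
[ 478.09500067 -244.82034179  120.        ]
t30.0 [ 477.  -241.8  190.3] yaw 70.1 w 70.0 gf 0.0 F [-0.1  0.9  0.1] q7 0.45
[np.float64(0.0), np.float64(0.29), np.float64(10.83), np.float64(0.12)] len 108
[-1.3  -0.7   0.   -7.05]
[ -2.68  -1.24   0.   -14.11]
[ -4.11  -1.6    0.   -21.16]
[ -5.57  -1.79   0.   -28.22]
[ -7.05  -1.79   0.   -35.27]
[ -8.51  -1.61   0.   -42.33]
[ -9.95  -1.25   0.   -49.38]
[-11.32  -0.72   0.   -56.44]
```

```bash
python3 -m inch '[[[0,0.1,3,0],[0,0.1,6,0],[0,0.1,9,0],[0,0.1,10.7,0],[0,0.1,10.7,0],[0,0.1,10.7,0]]]';  python3 -m inch '[[[0,0,0,0],[0,0,0,0],[0,0,0,0],[0,0,0,0],[0,0,0,0],[0,0,0,0]]]' 1.0; python3 -m inch '[[[-1.3,-0.7,0,-7.05],[-2.68,-1.24,0,-14.1],[-4.1,-1.6,0,-21.1],[-5.57,-1.8,0,-28.2],[-7.05,-1.8,0,-35.2],[-8.5,-1.6,0,-42.3],[-9.95,-1.25,0,-49.4],[-11.3,-0.7,0,-56.4]]]'; python3 -m inch '[[[0,0,0,0],[0,0,0,0],[0,0,0,0]]]'; python3 -c "
from h import *
plan([(*knob(1.57),82,126)]);s=sensors.read_state();v=wt(*s['eef_pos'][:2])-[-76,-232];print(v,np.arctan2(-v[0],v[1]))"
```

```text
clock: 30.47
eef_pos: [477.8, -242.4, 83.6]
tool_rot: [-3.139, -0.0, 1.223]
force: [-0.7, 0.1, 0.4]
width: 70.0
gripper_force: 0.0
clock: 30.97
eef_pos: [478.5, -242.1, 85.4]
tool_rot: [3.141, -0.001, 1.222]
force: [-1.0, 1.8, 7.1]
width: 16.2
gripper_force: 58.3
clock: 31.63
eef_pos: [434.0, -345.4, 85.2]
tool_rot: [3.139, -0.001, 2.212]
force: [11.9, 43.7, 16.5]
width: 16.1
gripper_force: 62.5
clock: 31.88
eef_pos: [434.3, -344.9, 85.4]
tool_rot: [3.14, -0.0, 2.209]
force: [0.9, 3.8, 6.5]
width: 16.5
gripper_force: 60.3
t31.9 [ 434.3 -344.9   85.4] yaw 126.6 w 16.5 gf 60.3 F [0.9 3.8 6.5] q7 1.38
[np.float64(-0.13), np.float64(-0.12), np.float64(0.34), np.float64(0.58)] len 4
[-119.67890588    1.87106661] 1.555163545276733
```

```bash
python3 -m inch '[[[0,0,0,0],[0,0,0,0],[0,0,0,0],[0,0,0,0]]]' 5; python3 -m inch '[[[0,0,-3,0],[0,0,-6,0],[0,0,-9,0],[0,0,-11.5,0],[0,0,-11.5,0]]]'; python3 -m inch '[[[5,-15,0,0],[5,-15,0,0],[5,-15,0,0],[5,-15,0,0],[5,-15,0,0],[5,-15,0,0]]]'; python3 -c "
from h import *
im=snap('top','t8.png')
cv2.imwrite('pics/c8.png',cv2.resize(im[150:310,240:430],None,fx=3.6,fy=3.6,interpolation=cv2.INTER_CUBIC))
plan([(480,-32,200,90),(480,-32,88,90)])"
```

```text
clock: 32.22
eef_pos: [433.1, -346.7, 84.3]
tool_rot: [-3.141, 0.0, 2.206]
force: [0.0, -0.6, -0.4]
width: 49.9
gripper_force: 0.0
clock: 32.63
eef_pos: [435.6, -348.7, 204.2]
tool_rot: [3.139, 0.009, 2.205]
force: [0.2, -0.2, -0.6]
width: 50.1
gripper_force: 0.0
clock: 33.13
eef_pos: [280.5, -395.9, 199.1]
tool_rot: [-3.141, -0.001, 2.201]
force: [0.9, 1.6, -0.0]
width: 50.4
gripper_force: 0.0
t33.2 [ 282.6 -395.3  199.1] yaw 126.3 w 50.2 gf 0.0 F [1.2 0.6 0.6] q7 1.62
[np.float64(17.59), np.float64(37.42), np.float64(-0.09), np.float64(36.29)] len 413
[np.float64(0.0), np.float64(0.0), np.float64(11.2), 0] len 112
```

View pics/c8.png

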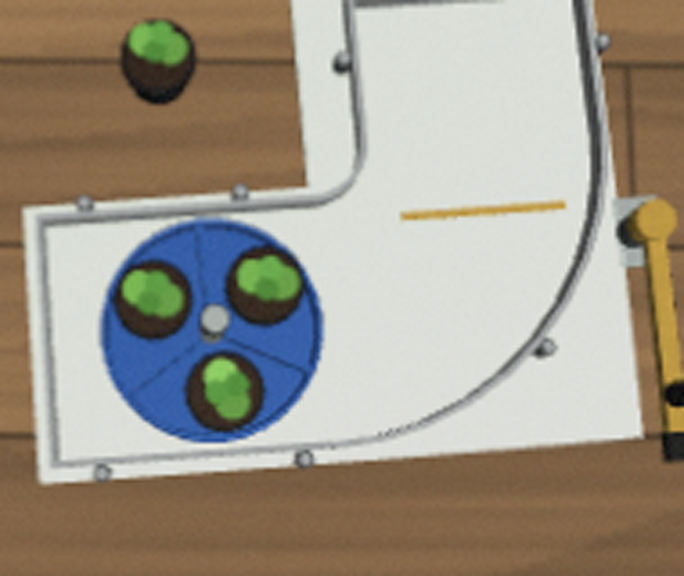

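The gate is fully open at (660,320), and three seedlings stand upright in the carrier with the post at (214,320). Next I'll grip the post.

```bash
python3 -m inch '[[[13.2,28,0,26],[13.2,28,0,26],[13.2,28,0,26],[13.2,28,0,26],[13.2,28,0,26],[13.2,28,0,26],[13.2,28,0,26],[13.2,28,0,26]]]'; python3 -m inch '[[[0,0,0,0],[0,0,0,0]]]'; python3 -c "
from h import *
w=ray('top',299.1,238.5,120);print(w,wt(*w[:2]))
plan([(480,-32,200,100),(480,-32,88,100)])"
```

```text
clock: 33.85
eef_pos: [433.3, -115.7, 199.0]
tool_rot: [3.14, -0.002, 1.762]
force: [0.9, 0.0, 0.8]
width: 49.8
gripper_force: 0.0
clock: 34.02
eef_pos: [431.3, -120.0, 198.9]
tool_rot: [3.142, -0.0, 1.759]
force: [0.2, -1.0, -0.2]
width: 50.0
gripper_force: 0.0
[479.12716576 -31.18546087 120.        ] [-125.84439275   78.96343227]
t34.0 [ 431.3 -120.   198.9] yaw 100.8 w 50.0 gf 0.0 F [ 0.2 -1.  -0.2] q7 0.58
[np.float64(7.74), np.float64(6.43), np.float64(-0.11), np.float64(0.78)] len 101
[np.float64(0.0), np.float64(0.0), np.float64(11.2), 0] len 112
```

```bash
python3 -m inch '[[[7.6,6.4,0,0],[7.6,6.4,0,0],[7.6,6.4,1,0],[7.6,6.4,5,0],[7.6,6.4,9,0],[7.6,6.4,11,0],[7.6,6.4,11.1,0],[7.6,6.4,11.1,0]]]'; python3 -m inch '[[[0,0,0,0],[0,0,0,0],[0,0,0,0],[0,0,0,0],[0,0,0,0]]]' 1
cat > slide.py <<'E'
from h import *
s=sensors.read_state(); p=np.array(s['eef_pos'][:2]); a=s['tool_rot'][2]; t=wt(*p)
plan([]); print('track',t)
L1=t[1];
def path(u):
    if u<0: return np.array([-125,-u])
    if u<196.35: th=u/125; return np.array([-125*np.cos(th),-125*np.sin(th)])
    return np.array([u-196.35,-125])
u0=-L1 if t[1]>0 else (np.arctan2(-t[1],-t[0])*125 if t[0]<0 else 196.35+t[0])
import sys
st=float(sys.argv[1]); umax=196.35+float(sys.argv[2])
rows=[]
for i in range(1,9):
    u=min(u0+st*i,umax); q=tw(*path(u)); d=q-p
    rows.append([round((np.cos(a)*d[0]+np.sin(a)*d[1])/10,1),round((np.sin(a)*d[0]-np.cos(a)*d[1])/10,1)])
print(u0,rows)
E
python3 slide.py 12 26
```

```text
clock: 34.68
eef_pos: [478.3, -37.3, 87.4]
tool_rot: [-3.139, -0.0, 1.751]
force: [-0.5, 0.9, -0.1]
width: 50.0
gripper_force: 0.0
clock: 35.1
eef_pos: [481.0, -36.7, 90.1]
tool_rot: [3.137, 0.001, 1.752]
force: [0.4, -0.9, 6.3]
width: 16.2
gripper_force: 58.4
t35.1 [481.  -36.7  90.1] yaw 100.4 w 16.2 gf 58.4 F [ 0.4 -0.9  6.3] q7 0.45
track [-124.41666705   73.28361512]
-73.28361512197618 [[np.float64(-1.2), np.float64(-0.2)], [np.float64(-2.4), np.float64(-0.3)], [np.float64(-3.6), np.float64(-0.4)], [np.float64(-4.8), np.float64(-0.5)], [np.float64(-6.0), np.float64(-0.7)], [np.float64(-7.2), np.float64(-0.8)], [np.float64(-8.4), np.float64(-0.9)], [np.float64(-9.6), np.float64(-0.8)]]
```

```bash
python3 -m inch '[[[0,0,0,0],[0,0,0,0],[0,0,0,0],[0.5,0,0,0],[0.5,0,0,0],[0.5,0,0,0]]]' 3.5; python3 -m inch '[[[0,0,0,0],[0,0,0,0],[0,0,0,0],[0,0,0,0]]]' 1; python3 slide.py 12 26
```

```text
clock: 35.6
eef_pos: [478.1, -30.9, 88.2]
tool_rot: [-3.141, -0.0, 1.753]
force: [-0.2, -0.2, 0.4]
width: 34.6
gripper_force: 0.0
clock: 35.93
eef_pos: [478.9, -31.4, 88.5]
tool_rot: [3.14, 0.0, 1.752]
force: [-0.6, 0.7, 4.4]
width: 16.5
gripper_force: 58.4
t35.9 [478.9 -31.4  88.5] yaw 100.4 w 16.5 gf 58.4 F [-0.6  0.7  4.4] q7 0.44
track [-126.10485967   78.80160757]
-78.80160757227941 [[np.float64(-1.2), np.float64(-0.0)], [np.float64(-2.4), np.float64(-0.1)], [np.float64(-3.6), np.float64(-0.3)], [np.float64(-4.8), np.float64(-0.4)], [np.float64(-6.0), np.float64(-0.5)], [np.float64(-7.2), np.float64(-0.6)], [np.float64(-8.4), np.float64(-0.7)], [np.float64(-9.6), np.float64(-0.7)]]
```

```bash
python3 -m inch '[[[-0.8,0,0,0],[-2,-0.1,0,0],[-3.2,-0.2,0,0],[-4.4,-0.3,0,0],[-5.6,-0.4,0,0],[-6.8,-0.5,0,0],[-7.7,-0.6,0,0],[-8.2,-0.7,0,0]]]'; python3 slide.py 12 26
```

```text
clock: 36.6
eef_pos: [486.2, -113.4, 88.5]
tool_rot: [3.142, -0.001, 1.752]
force: [0.9, 5.0, 7.1]
width: 16.3
gripper_force: 58.9
t36.6 [ 486.2 -113.4   88.5] yaw 100.4 w 16.3 gf 58.9 F [0.9 5.  7.1] q7 0.57
track [-125.37092939   -3.58669335]
3.5751064177690113 [[np.float64(-1.2), np.float64(0.0)], [np.float64(-2.4), np.float64(0.1)], [np.float64(-3.6), np.float64(0.3)], [np.float64(-4.7), np.float64(0.6)], [np.float64(-5.9), np.float64(1.0)], [np.float64(-6.9), np.float64(1.6)], [np.float64(-8.0), np.float64(2.2)], [np.float64(-8.9), np.float64(2.9)]]
```

```bash
python3 -m inch '[[[-1.2,0,0,0],[-2.4,0.1,0,0],[-3.6,0.3,0,0],[-4.7,0.6,0,0],[-5.9,1.0,0,0],[-6.9,1.6,0,0],[-8.0,2.2,0,0],[-8.9,2.9,0,0]]]'; python3 slide.py 12 26
```

```text
clock: 37.27
eef_pos: [528.9, -194.9, 88.5]
tool_rot: [-3.138, -0.003, 1.752]
force: [-5.8, 3.5, 10.2]
width: 16.3
gripper_force: 59.3
t37.3 [ 528.9 -194.9   88.5] yaw 100.4 w 16.3 gf 59.3 F [-5.8  3.5 10.2] q7 0.66
track [-89.36146541 -88.20328988]
97.35946286237326 [[np.float64(-0.9), np.float64(0.8)], [np.float64(-1.7), np.float64(1.7)], [np.float64(-2.4), np.float64(2.7)], [np.float64(-3.0), np.float64(3.7)], [np.float64(-3.6), np.float64(4.8)], [np.float64(-4.0), np.float64(5.9)], [np.float64(-4.3), np.float64(7.0)], [np.float64(-4.5), np.float64(8.2)]]
```

```bash
python3 -m inch '[[[-0.9,0.8,0,0],[-1.7,1.7,0,0],[-2.4,2.7,0,0],[-3.0,3.7,0,0],[-3.6,4.8,0,0],[-4.0,5.9,0,0],[-4.3,7.0,0,0],[-4.5,8.2,0,0]]]'; python3 slide.py 6 26
```

```text
clock: 37.93
eef_pos: [617.1, -226.7, 88.6]
tool_rot: [-3.137, -0.0, 1.75]
force: [-5.7, 0.6, 8.5]
width: 16.5
gripper_force: 59.2
t37.9 [ 617.1 -226.7   88.6] yaw 100.3 w 16.5 gf 59.2 F [-5.7  0.6  8.5] q7 0.64
track [  -3.98418614 -127.0146516 ]
192.4298354077502 [[np.float64(0.1), np.float64(0.6)], [np.float64(0.1), np.float64(1.2)], [np.float64(0.0), np.float64(1.8)], [np.float64(-0.0), np.float64(2.4)], [np.float64(-0.1), np.float64(3.0)], [np.float64(-0.1), np.float64(3.0)], [np.float64(-0.1), np.float64(3.0)], [np.float64(-0.1), np.float64(3.0)]]
```

```bash
python3 -m inch '[[[0.1,0.6,0,0],[0.1,1.2,0,0],[0.1,1.8,0,0],[0,2.3,0,0],[0,2.7,0,0],[0,3.0,0,0],[0,3.2,0,0],[0,3.3,0,0]]]'; python3 slide.py 6 30
```

```text
clock: 38.6
eef_pos: [646.8, -221.4, 88.8]
tool_rot: [-3.132, -0.001, 1.75]
force: [-14.9, -0.2, 16.6]
width: 16.4
gripper_force: 60.9
t38.6 [ 646.8 -221.4   88.8] yaw 100.3 w 16.4 gf 60.9 F [-14.9  -0.2  16.6] q7 0.61
track [  26.0000021  -124.08699848]
222.35000210027167 [[np.float64(-0.1), np.float64(0.4)], [np.float64(-0.1), np.float64(0.4)], [np.float64(-0.1), np.float64(0.4)], [np.float64(-0.1), np.float64(0.4)], [np.float64(-0.1), np.float64(0.4)], [np.float64(-0.1), np.float64(0.4)], [np.float64(-0.1), np.float64(0.4)], [np.float64(-0.1), np.float64(0.4)]]
```

```bash
python3 -m inch '[[[0,0.2,0,0],[0,0.4,0,0],[0,0.4,0,0],[0,0.4,0,0]]]'; python3 slide.py 6 30
```

```text
clock: 38.93
eef_pos: [647.4, -221.4, 89.1]
tool_rot: [-3.126, -0.002, 1.749]
force: [-18.3, 0.1, 20.5]
width: 16.3
gripper_force: 61.4
t38.9 [ 647.4 -221.4   89.1] yaw 100.2 w 16.3 gf 61.4 F [-18.3   0.1  20.5] q7 0.61
track [  26.58195415 -124.11398075]
222.93195414621206 [[np.float64(-0.1), np.float64(0.3)], [np.float64(-0.1), np.float64(0.3)], [np.float64(-0.1), np.float64(0.3)], [np.float64(-0.1), np.float64(0.3)], [np.float64(-0.1), np.float64(0.3)], [np.float64(-0.1), np.float64(0.3)], [np.float64(-0.1), np.float64(0.3)], [np.float64(-0.1), np.float64(0.3)]]
```

Four extra millimetres of command moved the carrier only 0.6 mm while the force rose, so it is against the stop. Releasing and checking.

```bash
python3 -m inch '[[[0,0,0,0],[0,0,0,0],[0,0,0,0],[0,0,0,0]]]' 5; python3 -m inch '[[[0,0,-3,0],[0,0,-7,0],[0,0,-11,0],[0,0,-12,0],[0,0,-12,0]]]'; python3 -m inch '[[[-11,-20,0,-24],[-11,-20,0,-24],[-11,-20,0,-24],[-11,-20,0,-24],[-11,-20,0,-24],[-11,-20,0,-24],[-11,-20,0,-24],[-11,-20,0,-24]]]'; python3 -c "
from h import *
im=snap('top','t9.png')
cv2.imwrite('pics/c9.png',cv2.resize(im[120:290,290:440],None,fx=3.5,fy=3.5,interpolation=cv2.INTER_CUBIC))
k=knob(1.56); plan([(*k,205,126),(*k,85,126)])"
```

```text
clock: 39.27
eef_pos: [656.3, -218.1, 87.9]
tool_rot: [3.141, -0.0, 1.753]
force: [-0.4, 0.7, 0.5]
width: 50.1
gripper_force: 0.0
clock: 39.68
eef_pos: [659.0, -219.4, 213.0]
tool_rot: [3.133, 0.004, 1.753]
force: [0.0, -0.5, -0.3]
width: 49.9
gripper_force: 0.0
clock: 40.35
eef_pos: [477.7, -363.5, 207.3]
tool_rot: [-3.141, -0.001, 2.168]
force: [1.5, 0.2, 0.2]
width: 50.2
gripper_force: 0.0
t40.4 [ 479.4 -362.   207.3] yaw 124.4 w 49.9 gf 0.0 F [ 1.   0.7 -0.4] q7 1.26
[np.float64(3.92), np.float64(-2.81), np.float64(0.23), np.float64(-1.6)] len 48
[np.float64(0.0), np.float64(0.0), np.float64(12.0), 0] len 120
```

View pics/c9.png

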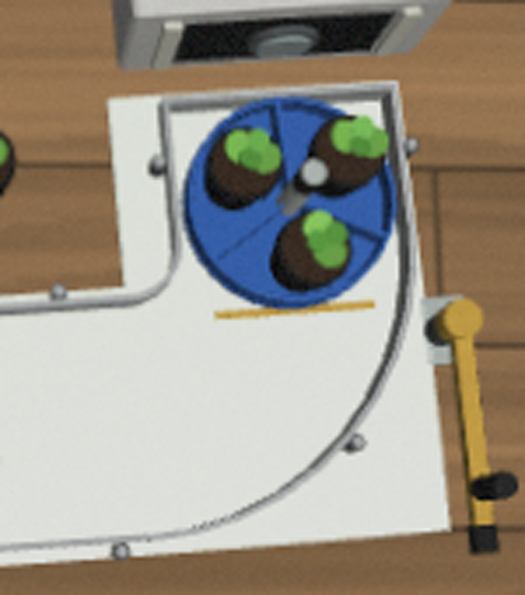

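The carrier sits against the stop, past the yellow line, with all three pots upright and the post top at (314,172). The gate is open with its knob at (495,485).

```bash
python3 -m inch '[[[3.9,-2.8,0,-1.6],[3.9,-2.8,0,-1.6],[3.9,-2.8,0,-1.6],[3.9,-2.8,3,-1.6],[3.9,-2.8,7,-1.6],[3.9,-2.8,10.5,-1.6],[3.9,-2.8,12.2,-1.6],[3.9,-2.8,12.2,-1.6]]]'
cat > arc.py <<'E'
from h import *
w=ray('top',379.4,168.8,120);print('carrier',wt(*w[:2]))
plan([(*knob(1.555),85,126)])
s=sensors.read_state();p=np.array(s['eef_pos'][:2]);v=wt(*p)-[-76,-232];th0=np.arctan2(-v[0],v[1]);a=s['tool_rot'][2];print(th0,np.hypot(*v))
for i in range(1,9):
    th=th0-i*.1165; 
    if th<-.03: th=-.03
    d=knob(th)-p;print(np.round([(np.cos(a)*d[0]+np.sin(a)*d[1])/10,(np.sin(a)*d[0]-np.cos(a)*d[1])/10,0,np.degrees(th0-th)],2))
E
python3 arc.py
```

```text
clock: 41.07
eef_pos: [433.8, -343.1, 82.0]
tool_rot: [-3.141, -0.007, 2.202]
force: [0.4, 0.9, 0.5]
width: 49.7
gripper_force: 0.0
carrier [  24.56766497 -125.53005435]
t41.1 [ 433.8 -343.1   82. ] yaw 126.2 w 49.7 gf 0.0 F [0.4 0.9 0.5] q7 1.31
[np.float64(-0.15), np.float64(-0.09), np.float64(-0.3), np.float64(0.18)] len 4
1.5400283364270162 120.06077348048774
[1.12 0.84 0.   6.67]
[ 2.13  1.8   0.   13.35]
[ 3.03  2.87  0.   20.02]
[ 3.8   4.04  0.   26.7 ]
[ 4.42  5.29  0.   33.37]
[ 4.9   6.6   0.   40.05]
[ 5.22  7.96  0.   46.72]
[ 5.38  9.35  0.   53.4 ]
```

Carrier measured at (24.6, −125.5) in the track frame, so it is home. Now grip the knob and swing the first part of the arc.

```bash
python3 -m inch '[[[0,0,0,0],[0,0,0,0],[0,0,0,0],[0,0,0,0],[0,0,0,0]]]' 1;  python3 -m inch '[[[1.1,0.8,0,6.7],[2.1,1.8,0,13.3],[3.0,2.9,0,20],[3.8,4.0,0,26.7],[4.4,5.3,0,33.4],[4.9,6.6,0,40],[5.2,8.0,0,46.7],[5.4,9.4,0,53.4]]]'; python3 arc.py
```

```text
clock: 41.48
eef_pos: [435.8, -346.9, 87.9]
tool_rot: [3.14, 0.004, 2.2]
force: [2.1, 0.7, 3.8]
width: 17.0
gripper_force: 58.9
clock: 42.15
eef_pos: [476.0, -246.1, 87.8]
tool_rot: [-3.138, -0.002, 1.26]
force: [-6.6, 1.6, 11.2]
width: 16.5
gripper_force: 60.3
carrier [  24.56766497 -125.53005435]
t42.1 [ 476.  -246.1   87.8] yaw 72.2 w 16.5 gf 60.3 F [-6.6  1.6 11.2] q7 0.52
[np.float64(-10.69), np.float64(-0.98), np.float64(0.28), np.float64(-53.82)] len 107
0.6264380609763767 119.71454750049428
[1.16 0.78 0.   6.67]
[ 2.2   1.71  0.   13.35]
[ 3.13  2.75  0.   20.02]
[ 3.93  3.9   0.   26.7 ]
[ 4.59  5.13  0.   33.37]
[ 4.94  5.94  0.   37.61]
[ 4.94  5.94  0.   37.61]
[ 4.94  5.94  0.   37.61]
```

```bash
python3 -m inch '[[[1.2,0.8,0,6.7],[2.2,1.7,0,13.3],[3.1,2.8,0,20],[3.9,3.9,0,26.7],[4.5,5.0,0,32.5],[4.8,5.6,0,36],[4.95,5.95,0,37.6],[4.95,5.95,0,37.6]]]'; python3 arc.py
```

```text
clock: 42.82
eef_pos: [542.6, -217.4, 87.8]
tool_rot: [-3.131, 0.007, 0.61]
force: [-19.0, 4.5, 23.5]
width: 16.2
gripper_force: 62.1
carrier [  24.56766497 -125.53005435]
t42.8 [ 542.6 -217.4   87.8] yaw 34.9 w 16.2 gf 62.1 F [-19.    4.5  23.5] q7 -0.07
[np.float64(-16.2), np.float64(4.23), np.float64(0.28), np.float64(-91.06)] len 168
0.012593222247307698 120.29113805674413
[0.42 0.29 0.   2.44]
[0.42 0.29 0.   2.44]
[0.42 0.29 0.   2.44]
[0.42 0.29 0.   2.44]
[0.42 0.29 0.   2.44]
[0.42 0.29 0.   2.44]
[0.42 0.29 0.   2.44]
[0.42 0.29 0.   2.44]
```

```bash
python3 -m inch '[[[0.2,0.15,0,0],[0.25,0.2,0,0],[0.25,0.2,0,0],[0.25,0.2,0,0]]]'; python3 -m inch '[[[0,0,0,0],[0,0,0,0],[0,0,0,0],[0,0,0,0]]]' 5; python3 -m inch '[[[0,0,-3,0],[0,0,-7,0],[0,0,-11,0],[0,0,-13,0],[0,0,-13,0]]]'; python3 -m inch '[[[-24,0,0,0],[-24,0,0,0],[-24,0,0,0],[-24,0,0,0],[-24,0,0,0],[-24,0,0,0],[-24,0,0,0],[-24,0,0,0]]]'; python3 -c "
from h import *
im=snap('top','t10.png')
a=im[100:300,100:430];b=im[120:250,320:440]
cv2.imwrite('pics/c10.png',cv2.resize(b,None,fx=4.5,fy=4.5,interpolation=cv2.INTER_CUBIC))
snap('side','s10.png'); plan([])"
```

```text
clock: 43.15
eef_pos: [542.6, -217.3, 87.7]
tool_rot: [-3.127, 0.009, 0.61]
force: [-26.4, 5.3, 26.7]
width: 16.3
gripper_force: 63.3
clock: 43.48
eef_pos: [553.9, -218.1, 86.6]
tool_rot: [3.141, -0.001, 0.611]
force: [0.2, 0.3, 0.8]
width: 49.5
gripper_force: 0.0
clock: 43.9
eef_pos: [556.2, -220.1, 221.5]
tool_rot: [3.133, -0.005, 0.611]
force: [0.6, -0.4, 0.8]
width: 49.8
gripper_force: 0.0
clock: 44.57
eef_pos: [354.9, -357.0, 216.1]
tool_rot: [-3.141, 0.0, 0.606]
force: [0.9, 0.1, -0.4]
width: 49.8
gripper_force: 0.0
t44.7 [ 357.4 -355.2  215.8] yaw 35.1 w 50.4 gf 0.0 F [-0.1  0.8  0.4] q7 0.23
```

View pics/c10.png

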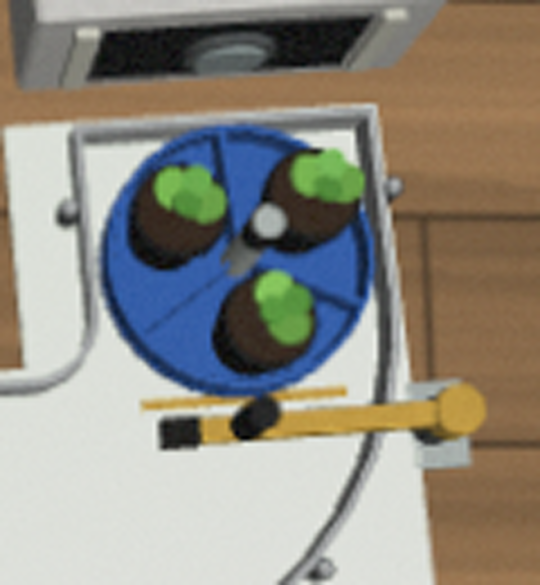

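View pics/s10.png

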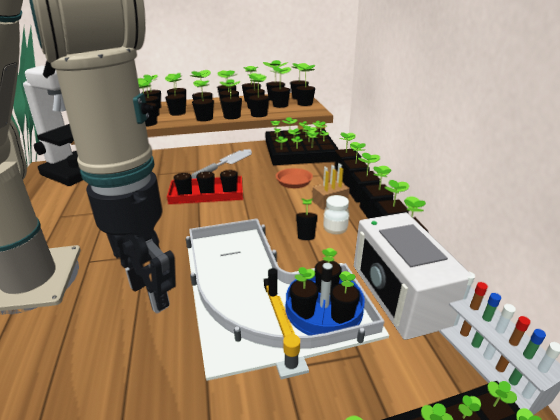

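The gate is shut, with its bar parallel to the docking line from (458,410) to (180,433). The carrier is home with three upright seedlings. The tray holds three bare pots, and the jar, the saucer and the spare sprout stand on the bench. Handing in.

```bash
python3 -c "
from h import *
print(order.finish_job())"
```

```text
the job is handed in; nothing more can be done
None
```

I've handed in the job, with no verdict shown: the three bare pots stand in the red tray, the carrier with three seedlings is home against the stop, the gate is shut behind it, and I left the jar and saucer alone.

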